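# Index the bat-knob drilling jig and lock it

## Task

The bat knob in the drilling jig has to stand under the drill bush with the jig locked. Push the upright handle on the slotted steel disc until its slot lines up with the flat lock bar, then gently push the bar by its own handle all the way home, through the slot into the centre post. Work with the fingertips only: grip and lift nothing, keep the knob seated in its nest, leave everything else on the bench alone, and finish clear of the jig.

Things in the scene. Friction and masses are not known exactly. Their poses are not given: they have to be found in the camera images.
- jig: Drilling jig screwed down: T-shaped plywood board 18 mm thick. Origin: the disc's axis at bench height; z up. The bar lies on the jig's -x side and goes in along +x. Drill column at y = -113 mm, its arm (up to 131 mm high) reaching over the disc to the bush at y = -52 mm. The board is 200 mm square round the axis, with a tongue 84 mm wide under the bar out to x = -254 mm.
- index_disc: Slotted steel disc, 176 mm across, top 34 mm above the bench; origin as the jig's. Its own -x points along the slot: true when its yaw equals the jig's. Starts 0.4 to 1.2 rad counter-clockwise of true: turn it clockwise. Stiff (about 5 N at its handle), stays where left. The slot, 17 mm wide, runs from rim to centre post. The bar's tapered nose draws the disc true from 0.05 rad off; farther off it stops at the rim.
- lock_bar: Flat steel lock bar, 14 mm wide and 12 mm high, top 33 mm above the bench, that slides along the jig's x in a guide whose strap is 40 mm high. It travels 92 mm from drawn right back to fully home (handle against the strap, nose 9 mm into the centre post, which is 41 mm across). Starts drawn back, at most 10 mm in. Stiff (about 4 N), stays where it is left. Use its points.
- bar_nose (a point): Tip of the bar's nose, 27 mm above the bench. In the jig's frame its x is -0.1035 m drawn right back and -0.0115 m fully home; the disc's rim is at -0.088 m.
- disc_handle (a point): Half-way up the turning handle on the disc: an upright round wooden handle, 19 mm thick, from 34 to 86 mm above the bench, 60 mm from the disc's axis; with the slot on the bar's line it stands on the jig's +y side. Given 60 mm above the bench.
- bar_handle (a point): Half-way up the bar's handle: an upright round wooden handle, 19 mm thick, from 33 to 85 mm above the bench, on the bar at its outer end; it stands 221 mm from the disc's axis when the bar is drawn right back, 129 mm when home. Given 59 mm above the bench.
- slot_mouth (a point): Mouth of the slot: the middle of the gap at the disc's rim, half-way up its thickness.
- drill_bush (a point): Lower end of the drill bush, on its axis, 100 mm above the bench.
- nest_centre (a point): Middle of the floor of the round wooden nest on the disc, 37 mm above the bench; its wall is 8 mm higher and 62 mm across.
- knob_centre (a point): Centre (half-way up) of the turned pale bat knob, 50 mm across and 56 mm high, that stands loose in the nest.
- knob: The same bat knob; origin at the centre of its underside, z up.
- spare_knob: A second bat knob, 50 mm across and 56 mm high, loose on the bench beside the jig's tongue. Origin under its centre.
- sanding_block: Cork sanding block, 64x112x32 mm, loose. Origin under its centre.
- tape_measure: Tape measure, 39x77x62 mm, loose. Origin under its centre.
- pencil_tray: Shallow black tray, 100x170x29 mm, loose. Origin under its centre.
- marker: Marker pen, 142 mm long and 17 mm thick, loose in the tray. Origin under its centre.
- masking_tape: Roll of masking tape, 92 mm across and 24 mm high, loose. Origin under its centre.
- bench_brush: Bench brush, 28x160x46 mm, loose. Origin under its centre.
Not all that is in view belongs to the job. What is shaped like the knob but red is not meant.

How it is judged (in metres and radians):
At the end, for the whole second after the job is handed in: The bar is home to within 5 mm of its full 92 mm travel, through the slot; the disc is within 0.04 rad of true; the knob stands upright and at rest in its nest, its centre within 8 mm of the bush's axis (x of bar_nose in the frame of jig above -0.0165 m and angle between the x axis of index_disc and the x axis of jig, either way round below 0.04 rad and x of slot_mouth in the frame of jig below -0.08 m and horizontal distance between knob_centre and drill_bush below 0.008 m and angle between knob's own z axis and vertical below 0.12 rad and distance between knob and nest_centre below 0.006 m and linear speed of knob below 0.02 m/s and linear speed of lock_bar below 0.01 m/s and angular speed of index_disc below 0.05 rad/s); the robot touches nothing.
It fails at once if the bat knob is lifted, tipped or pushed out of its nest (distance between knob and nest_centre above 0.012 m or angle between knob's own z axis and vertical above 0.3 rad).
It fails at once if something else on the bench is lifted or pushed more than 2 cm (distance of any of spare_knob, sanding_block, tape_measure, pencil_tray, marker, masking_tape, bench_brush from where it was at the start of the episode above 0.02 m).
It fails at once if the disc or its handle is gripped or forced (over 35 N) (contact force between the fingers and index_disc above 35 N).
It fails at once if the bar or its handle is gripped or forced (over 45 N) (contact force between the fingers and lock_bar above 45 N).
It also fails if it takes over 48 s, if anything falls off the work surface, if the arm or the gripper's body presses on something with over 40 N, if the wrist force passes 120 N, or if a joint passes its speed limit or range.

## Robot

A 6-joint arm with a two-finger parallel gripper is mounted at the origin on a cart in front of the work surface, level with it; the furniture and walls round the work are solid. World frame = base frame: x ahead of the robot, y to its left, z up, the work surface at z = 0. Lengths are in m, angles in degrees, forces in N, time in s.
With the tool pointing down it reaches from about 0.275 to 0.975 m from the base axis. Payload 8.4 kg.
Tool frame: the origin (TCP) lies at the centre of the arm's flange, where the gripper is bolted on; the fingertips stand 190 mm ahead of it and the grasp point (between the pads) lies 171 mm ahead of it; z points along the fingers, y is the line along which they close (so a half turn about z gives the same grasp; the last joint's range is limited). The gripper opens to 92 mm and grips with 3 to 60 N. Pads are 20 mm wide; open, the fingers measure 128 mm over their backs; the gripper's body (75 mm by 189 mm) begins 69 mm behind the grasp point.
Start: joints at [-64.194, 20.225, 93.587, -0, 66.188, -0.138], TCP at [0.273, -0.562, 0.405] pointing down, gripper open.
Joint ranges: [-150.9, 150.9], [-52.94, 120.26], [3.33, 152.33], [-74.26, 254.26], [0, 154.13], [-172.89, 172.89]. Speed limits (degrees/s): [127.2, 127.2, 159.86, 180, 180, 180].

## Interface

Orientations are given as [roll, pitch, yaw] about the fixed x, y, z axes, in that order (R = Rz(yaw) Ry(pitch) Rx(roll)).
In Python, from station import sensors, cams, sign_off, recognise, trace gives the robot as it stands.
- The arm moves only by the tool carry_out, never from a script. Its argument "moves" is text: rows parted by semicolons, each of 7 numbers parted by spaces: the shift along the tool's x, y, z normalised to -1 to 1, where 1 is 250 mm, then the turn, a rotation vector about the tool's x, y, z normalised to -1 to 1, where 1 is 0.5 rad, then the gripper command: -1 is fully open, 1 is shut, values between are in proportion. In form: tx ty tz rx ry rz gripper; .... A call has 1 to 8 rows; each row is the pose to reach, as a shift and turn from the pose commanded when the call began, along the tool's axes at that moment; what a row does not reach only later rows make up. A row lasts 1/12 s, in which the tool goes at most 41.7 mm and 7.16 degrees, less where a joint would pass 70% of its speed; a pose out of reach is approached as far as the arm can. A call with a number of a shift or a turn outside -1 to 1 is refused whole. A call with a gripper value outside its range is refused whole. The fingers move at their own pace and stop on an object; "force" is the grip in N (left out, the last holds). Time passes only in rows, so rows that repeat a pose let the fingers close. It gives the time, the measured TCP pose, the force, the opening and the grip force at its end, in the units of the state.
- sensors.read_state(): the state, without advancing time (a new reading comes with each control period).
- cams.get_image(name): name is "scene" or "top"; returns (picture, depth): 384x512x3 uint8, red, green, blue; 384x512 float32, m along the optical axis (not along the pixel's ray), 0 where there is no reading.
- cams.calibration(name): a dict with "fx", "fy", "cx", "cy" (pixels), "origin" and "orientation" of the camera in the world. Camera axes: x right, y up, looking along -z (the intrinsics and any distortion apply to the point x, -y, -z); pixel columns grow to the right and rows downward; lengths in m; the calibration is good to about 2 mm. A picture is of the moment at which its call begins. calibration takes no time and is no camera call.
- sign_off(): hands the job in; it is judged then, once.
Trained networks look in the newest picture that a camera, given by its name, has taken for a name from the list of things; names that differ only in an ending like _2 or _b are one class to them, and where a whole thing is asked for, a point or a joint stands for the part that bears it (a point fixed in the world has none). Each returns a list of dicts, best first, with "p" (0 to 1); they miss things now and then, are a little off and sometimes report something else, mostly with a low value. They report only what shows in the picture. A call takes as long as a camera call. They do not tell look-alikes from the thing itself.
- recognise(query, camera): "position" ([x, y, z] in m, in world coordinates, good to about 4 mm: the middle of the surface that is visible of it).
- trace(query, camera): "pixels" (384x512 bool, what is visible of it).
The state is a dict: "time_s": time; "qpos": joint angles; "dq": joint speeds; "joint_torque": joint torques, N m; "tool_pos": TCP position; "ee_rot": TCP orientation; "force": force on the tool from outside, world axes, zero at the start; "wrist_torque": the same for the moment, N m; "gripper_width": opening from 0.0 (shut) to 1.0 (fully open); "gripper_force": force on a finger pad.
Only numpy, scipy, OpenCV 4.12 (cv2) and the standard library are available. Lean on these libraries where they do the work, as an engineer would, in place of code of your own. Each camera call takes 0.05 s, during which the arm holds its last target. There are 200 camera calls.

## Working session

There is one attempt and no reset: what is moved stays moved. The work goes in short steps, Python scripts to look and compute and a tool call to move; the robot and the scene stay as the last step left them, time stands still between calls to the robot, and variables do not carry over. Pictures are saved under pics/ and viewed, at most 10 in all, crops included, and the job is handed in when it is done.

Besides the shell and the picture viewer there is one more tool, called after "Call:" as name(argument=value, ...) on one line, values as JSON. carry_out: Moves the arm, as the interface text tells. Scaled input: -1 to 1 covers 250 mm each way for a shift and 0.5 rad each way for a turn. Its arguments: {"type":"object","properties":{"moves":{"type":"string"},"force":{"type":"number"}},"required":["moves"]}

```bash
mkdir -p pics; ls; cat > h.py <<'E'
import numpy as np, cv2
from station import sensors, cams, sign_off, recognise, trace
from scipy.spatial.transform import Rotation as R
def shot(n,f):
    p,d=cams.get_image(n); cv2.imwrite('pics/'+f,cv2.cvtColor(p,cv2.COLOR_RGB2BGR)); return p,d
E
python3 - <<'E'
from h import *
for n in('scene','top'):
    shot(n,n+'0.png'); print(n,cams.calibration(n))
s=sensors.read_state(); print({k:np.round(v,3) for k,v in s.items()})
for q in ['bar_nose','disc_handle','bar_handle','slot_mouth','drill_bush','nest_centre','knob_centre','jig','index_disc','spare_knob','sanding_block','tape_measure','pencil_tray','masking_tape','bench_brush']:
    for n in('scene','top'):
        print(q,n,[(round(r['p'],2),np.round(r['position'],3).tolist()) for r in recognise(q,n)[:3]])
E
```

```text
pics
scene {'fx': 349.42760660629716, 'fy': 349.42760660629716, 'cx': 258.7067309882331, 'cy': 194.36341044566066, 'origin': array([-0.240715  ,  0.66531152,  1.04585945]), 'orientation': array([  46.02071603,   -0.56000157, -128.93607522])}
top {'fx': 477.66797673255394, 'fy': 477.66797673255394, 'cx': 261.4146981941443, 'cy': 192.29315289767965, 'origin': array([0.12195657, 0.04750668, 1.83991411]), 'orientation': array([ 12.00970388,  -0.36852426, -89.24791209])}
{'time_s': np.float64(0.1), 'qpos': array([-64.195,  20.259,  93.625,  -0.   ,  66.189,  -0.138]), 'dq': array([-0.057, -0.044, -0.126, -0.05 ,  0.023, -0.069]), 'joint_torque': array([-1.0000e-03, -5.9491e+01, -3.3493e+01,  7.0000e-02,  1.8000e-02,
       -0.0000e+00]), 'tool_pos': array([ 0.273, -0.562,  0.404]), 'ee_rot': array([-179.928,    0.   ,   25.944]), 'force': array([0.515, 0.216, 0.154]), 'wrist_torque': array([ 0.009,  0.038, -0.03 ]), 'gripper_force': np.float64(0.0), 'gripper_width': np.float64(1.001)}
bar_nose scene [(0.57, [0.496, -0.085, 0.033])]
bar_nose top [(0.54, [0.501, -0.06, 0.036])]
disc_handle 
[... 915 characters left out ...]
12, 0.031]), (0.55, [0.506, -0.454, 0.042])]
spare_knob scene [(0.69, [0.525, 0.32, 0.046]), (0.47, [0.588, -0.026, 0.021])]
spare_knob top [(0.54, [0.594, -0.031, 0.027])]
sanding_block scene [(0.74, [0.408, 0.345, 0.034])]
sanding_block top [(0.82, [0.415, 0.336, 0.031])]
tape_measure scene [(0.69, [0.527, 0.319, 0.046])]
tape_measure top [(0.69, [0.525, 0.303, 0.058])]
pencil_tray scene [(0.83, [0.469, 0.54, 0.004])]
pencil_tray top [(0.97, [0.461, 0.542, 0.0])]
masking_tape scene [(0.74, [0.554, 0.158, 0.063])]
masking_tape top [(0.53, [0.412, -0.366, 0.024])]
bench_brush scene [(0.63, [0.466, 0.54, 0.004]), (0.46, [0.531, -0.395, 0.032])]
bench_brush top [(0.95, [0.509, -0.454, 0.045])]
```

View pics/scene0.png

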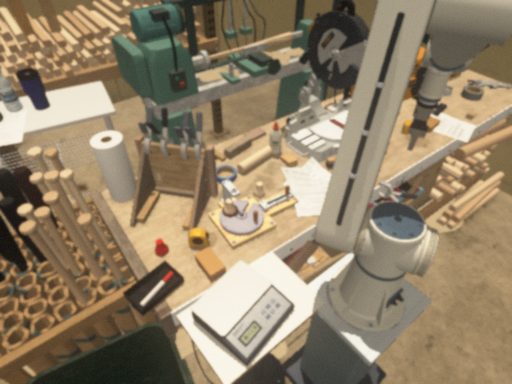

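View pics/top0.png

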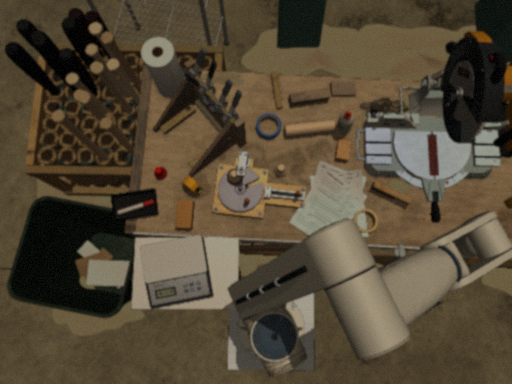

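The jig is at about (243,190) in the top view, with its tongue and bar running right (world -y). The pale knob is in the nest at ~(234,178). The spare knob is at (281,171), and the red look-alike at (160,172) is off the jig. The knob that fits is the pale one on the disc; I'll confirm with a crop and measure.

```bash
cat >> h.py <<'E'
def cloud(n,d):
    c=cams.calibration(n); v,u=np.mgrid[:384,:512]
    P=np.stack([(u-c['cx'])/c['fx']*d,-(v-c['cy'])/c['fy']*d,-d],-1)
    return P@R.from_euler('xyz',c['orientation'],degrees=True).as_matrix().T+c['origin']
E
python3 - <<'E'
from h import *
p,d=shot('top','t1.png'); P=cloud('top',d); np.save('Pt.npy',P)
q,e=shot('scene','s1.png'); np.save('Ps.npy',cloud('scene',e))
a=cv2.resize(p[140:225,195:320],None,fx=6,fy=6,interpolation=cv2.INTER_CUBIC)
b=cv2.resize(q[170:260,190:310],None,fx=6,fy=6,interpolation=cv2.INTER_CUBIC)
cv2.imwrite('pics/ct.png',a[...,::-1]);cv2.imwrite('pics/cs.png',b[...,::-1])
E
```

```text
(no output)
```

View pics/ct.png

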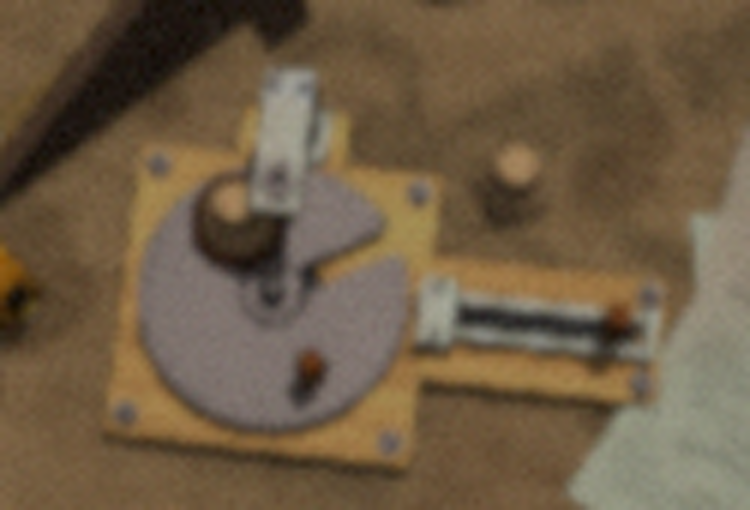

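View pics/cs.png

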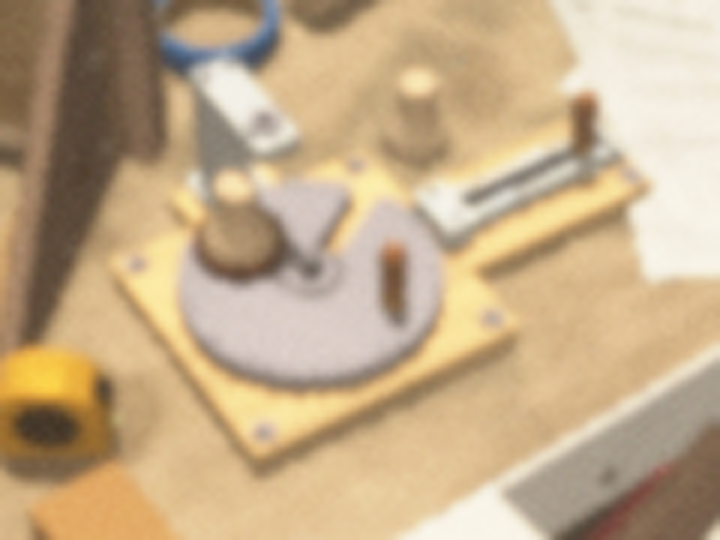

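The crops confirm it. The pale knob in the nest on the disc, top crop (235,205), is under and beside the drill arm. The spare pale knob is separate at (517,165). The disc handle is at (310,365), the slot at (345,255) and the bar handle at (620,318).

```bash
cat >> h.py <<'E'
def ray(n,u,v,z):
    c=cams.calibration(n); r=R.from_euler('xyz',c['orientation'],degrees=True).apply([(u-c['cx'])/c['fx'],-(v-c['cy'])/c['fy'],-1.])
    return c['origin']+r*(z-c['origin'][2])/r[2]
def ct(x,y,z): return ray('top',195+(x+.5)/6-.5,140+(y+.5)/6-.5,z)
def cs(x,y,z): return ray('scene',190+(x+.5)/6-.5,170+(y+.5)/6-.5,z)
E
python3 - <<'E'
from h import *
pr=lambda n,a:print(n,np.round(a,4))
for n,x,y,z in [('TL',145,150,.018),('TR',440,180,.018),('BR',408,465,.018),('BL',107,435,.018),('tongTR',665,290,.018),('tongBR',655,400,.018),('dh top',310,358,.086),('bh top',621,312,.085),('post',271,293,.034),('disc L',140,300,.034),('disc B',270,432,.034),('disc R',408,300,.034),('slotmouth',395,243,.034),('knobtop',233,202,.093),('arm end',273,210,.131),('strap',437,315,.04)]:
    pr(n,ct(x,y,z))
for n,x,y,z in [('sTL',112,260,.018),('sBL',260,465,.018),('sBR',518,325,.018),('dh top',394,247,.086),('bh top',585,98,.085),('post',312,270,.034),('dh base',396,318,.034),('bh base',585,155,.033),('knobtop',233,183,.093),('spare top',420,80,.056)]:
    pr('S '+n,cs(x,y,z))
for f in('Pt','Ps'):
    P=np.load(f+'.npy'); m=(P[...,2]>.028)&(P[...,2]<.040)&(abs(P[...,0]-.5)<.12)&(abs(P[...,1]-.13)<.11)
    Q=P[m]; (c,r)=cv2.minEnclosingCircle(Q[:,:2].astype(np.float32)); print(f,len(Q),c,r)
    # robust circle overlap fit
    from scipy.optimize import minimize
    best=max(((np.hypot(Q[:,0]-x,Q[:,1]-y)<.087).sum()-2*((np.hypot(Q[:,0]-x,Q[:,1]-y)>.09)).sum(),x,y) for x in np.arange(.46,.54,.002) for y in np.arange(.08,.17,.002)); print(best)
    for nm,cx,cy in(('dh',.455,.105),('bh',.48,-.1)):
        m=(P[...,2]>.05)&(P[...,2]<.1)&(np.hypot(P[...,0]-cx,P[...,1]-cy)<.05); print(nm,m.sum(),P[m].mean(0).round(4) if m.any() else '')
E
```

```text
TL [0.619  0.2107 0.018 ]
TR [0.6015 0.0165 0.018 ]
BR [0.412  0.0351 0.018 ]
BL [0.4288 0.2291 0.018 ]
tongTR [ 0.5297 -0.1309  0.018 ]
tongBR [ 0.4567 -0.124   0.018 ]
dh top [0.4678 0.0975 0.086 ]
bh top [ 0.5001 -0.0967  0.085 ]
post [0.5204 0.125  0.034 ]
disc L [0.5145 0.2093 0.034 ]
disc B [0.4295 0.1236 0.034 ]
disc R [0.517  0.0366 0.034 ]
slotmouth [0.5547 0.0455 0.034 ]
knobtop [0.5656 0.1476 0.093 ]
arm end [0.5512 0.1208 0.131 ]
strap [0.5061 0.0178 0.04  ]
S sTL [0.6237 0.2139 0.018 ]
S sBL [0.424  0.2367 0.018 ]
S sBR [0.4115 0.0391 0.018 ]
S dh top [0.466 0.099 0.086]
S bh top [ 0.4948 -0.0894  0.085 ]
S post [0.5215 0.1234 0.034 ]
S dh base [0.4546 0.1063 0.034 ]
S bh base [ 0.4913 -0.0908  0.033 ]
S knobtop [0.5693 0.1491 0.093 ]
S spare top [ 0.603  -0.0335  0.056 ]
Pt 1050 (0.5102744102478027, 0.1286696195602417) 0.12566962838172913
(np.int64(898), np.float64(0.518), np.float64(0.12400000000000004))
dh 25 [0.4647 0.098  0.0784]
bh 22 [ 0.4945 -0.0953  0.0792]
Ps 954 (0.5208302140235901, 0.11633246392011642) 0.10062038898468018
(np.int64(825), np.float64(0.518), np.float64(0.12800000000000006))
dh 40 [0.4619 0.1042 0.0715]
bh 35 [ 0.4946 -0.0891  0.071 ]
```

Call:
carry_out(moves="0.86 -0.94 0 0 0 0.54 1;0.86 -0.94 0 0 0 0.54 1;0.86 -0.94 0 0 0 0.54 1;0.86 -0.94 0 0 0 0.54 1;0.86 -0.94 0 0 0 0.54 1;0.86 -0.94 0 0 0 0.54 1;0.86 -0.94 0 0 0 0.54 1;0.86 -0.94 0 0 0 0.54 1", force=10)

```text
time_s: 2.37
tool_pos: [0.364, -0.2537, 0.4048]
ee_rot: [-180.0, -0.0, 10.5]
force: [0.8, -0.7, 0.2]
gripper_width: 0.442
gripper_force: 0.0
```

```bash
cat >> h.py <<'E'
AX=np.array([.518,.1245]); YAW=np.radians(84.9)
EX=np.array([np.cos(YAW),np.sin(YAW)]); EY=np.array([-EX[1],EX[0]])
def jig(x,y): return AX+x*EX+y*EY
def tojig(p): d=np.asarray(p)[:2]-AX; return np.array([d@EX,d@EY])
def plan(jx,jy,tip,yaw=-5.1):
    """normalised shift/turn from the measured pose to finger centre jig (jx,jy), tip height"""
    s=sensors.read_state(); r=R.from_euler('xyz',s['ee_rot'],degrees=True)
    t=np.r_[jig(jx,jy),tip+.19]; g=R.from_euler('xyz',[180,0,yaw],degrees=True)
    print('t',s['time_s'],'now jig',tojig(s['tool_pos']).round(4),'tip',round(s['tool_pos'][2]-.19,4),'rot',np.round(s['ee_rot'],2),'F',np.round(s['force'],1),'w',s['gripper_width'])
    print('shift',(r.inv().apply(t-s['tool_pos'])/.25).round(3),'turn',((r.inv()*g).as_rotvec()/.5).round(3))
E
python3 -c "
from h import *
plan(-.078,.055,.2)"
```

```text
t 2.3667 now jig [-0.3904  0.1198] tip 0.2148 rot [-1.7997e+02 -2.0000e-02  1.0500e+01] F [ 0.8 -0.7  0.2] w 0.4419176253793901
shift [ 0.586 -1.134  0.06 ] turn [-0.001 -0.001  0.545]
```

Call:
carry_out(moves="0.58 -0.98 0.06 0 0 0.54 1;0.58 -0.98 0.06 0 0 0.54 1;0.58 -0.98 0.06 0 0 0.54 1;0.58 -0.98 0.06 0 0 0.54 1;0.58 -0.98 0.06 0 0 0.54 1;0.58 -0.98 0.06 0 0 0.54 1;0.58 -0.98 0.06 0 0 0.54 1;0.58 -0.98 0.06 0 0 0.54 1")

```text
time_s: 3.03
tool_pos: [0.4635, 0.0152, 0.3898]
ee_rot: [-179.9, -0.1, -4.8]
force: [0.2, -1.1, -0.5]
gripper_width: 0.002
gripper_force: 0.0
```

```bash
python3 -c "
from h import *
plan(-.078,.055,.06)"
```

```text
t 3.0333 now jig [-0.1137  0.0446] tip 0.1998 rot [-1.799e+02 -8.000e-02 -4.820e+00] F [ 0.2 -1.1 -0.5] w 0.002315583827386595
shift [-0.042 -0.142  0.559] turn [-0.004 -0.003  0.01 ]
```

Call:
carry_out(moves="-0.04 -0.14 0.1 0 0 0.01 1;-0.04 -0.14 0.25 0 0 0.01 1;-0.04 -0.14 0.4 0 0 0.01 1;-0.04 -0.14 0.5 0 0 0.01 1;-0.04 -0.14 0.56 0 0 0.01 1;-0.04 -0.14 0.56 0 0 0.01 1;-0.04 -0.14 0.56 0 0 0.01 1;-0.04 -0.14 0.56 0 0 0.01 1")

```text
time_s: 3.7
tool_pos: [0.4557, 0.0462, 0.2507]
ee_rot: [-180.0, -0.1, -5.3]
force: [0.2, 0.6, -0.6]
gripper_width: 0.006
gripper_force: 0.0
```

```bash
python3 - <<'E'
from h import *
plan(-.0285,.055,.06)
p,d=shot('scene','s2.png'); cv2.imwrite('pics/cs2.png',cv2.resize(p[150:260,180:320],None,fx=5,fy=5,interpolation=cv2.INTER_CUBIC)[...,::-1])
E
```

```text
t 3.7 now jig [-0.0835  0.0551] tip 0.0607 rot [-1.7999e+02 -7.0000e-02 -5.3000e+00] F [ 0.2  0.6 -0.6] w 0.0062799039800954075
shift [-0.    -0.22   0.003] turn [-0.    -0.003 -0.007]
```

View pics/cs2.png

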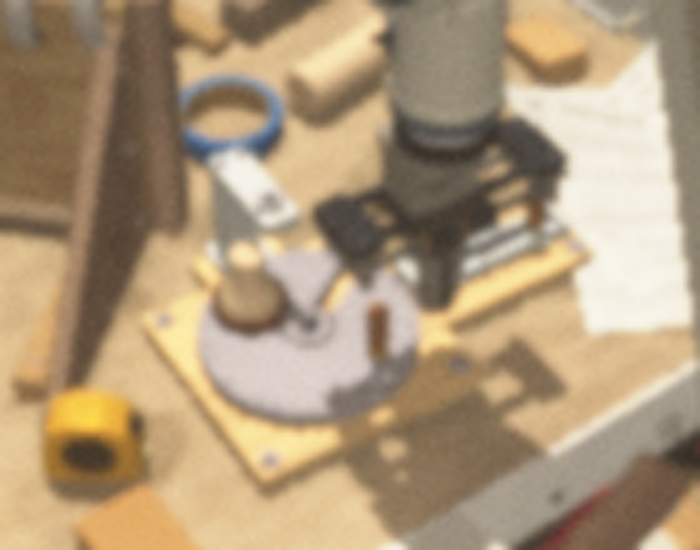

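The fingertips, crop (435,285), stand clear to the right of the upright disc handle (375,330) and level with it. I'll push along +x of the jig.

Call:
carry_out(moves="0 -0.03 0 0 0 0 1;0 -0.05 0 0 0 0 1;0 -0.07 0 0 0 0 1;0 -0.085 0 0 0 0 1;0 -0.1 0 0 0 0 1;0 -0.115 0 0 0 0 1;0 -0.13 0 0 0 0 1;0 -0.14 0 0 0 0 1")

```text
time_s: 4.42
tool_pos: [0.4567, 0.0808, 0.2493]
ee_rot: [179.8, 0.3, -5.2]
force: [-8.1, -10.8, 6.3]
gripper_width: 0.006
gripper_force: 5.5
```

```bash
python3 -c "
from h import *
plan(-.0285,.055,.06)"
```

```text
t 4.4167 now jig [-0.0489  0.0571] tip 0.0593 rot [179.84   0.27  -5.21] F [ -8.1 -10.8   6.3] w 0.006267586370694245
shift [ 0.008 -0.082 -0.003] turn [ 0.006  0.009 -0.004]
```

Call:
carry_out(moves="0 -0.01 0 0 0 0 1;0 -0.02 0 0 0 0 1;0 -0.03 0 0 0 0 1;0 -0.04 0 0 0 0 1;0 -0.05 0 0 0 0 1;0 -0.06 0 0 0 0 1;0 -0.07 0 0 0 0 1;0 -0.075 0 0 0 0 1")

```text
time_s: 5.08
tool_pos: [0.4582, 0.0994, 0.2488]
ee_rot: [179.8, 0.3, -5.2]
force: [-4.9, -6.3, 0.1]
gripper_width: 0.007
gripper_force: 3.3
```

```bash
python3 - <<'E'
from h import *
plan(-.0285,.055,.06)
p,d=shot('top','t3.png'); cv2.imwrite('pics/ct3.png',cv2.resize(p[140:225,195:320],None,fx=6,fy=6,interpolation=cv2.INTER_CUBIC)[...,::-1])
p,d=shot('scene','s3.png'); np.save('Ps3.npy',cloud('scene',d))
cv2.imwrite('pics/cs3.png',cv2.resize(p[170:260,190:310],None,fx=6,fy=6,interpolation=cv2.INTER_CUBIC)[...,::-1])
E
```

```text
t 5.0833 now jig [-0.0303  0.0574] tip 0.0588 rot [179.84   0.31  -5.24] F [-4.9 -6.3  0.1] w 0.007479787781475219
shift [ 0.009 -0.007 -0.005] turn [ 0.005  0.011 -0.005]
```

View pics/cs3.png

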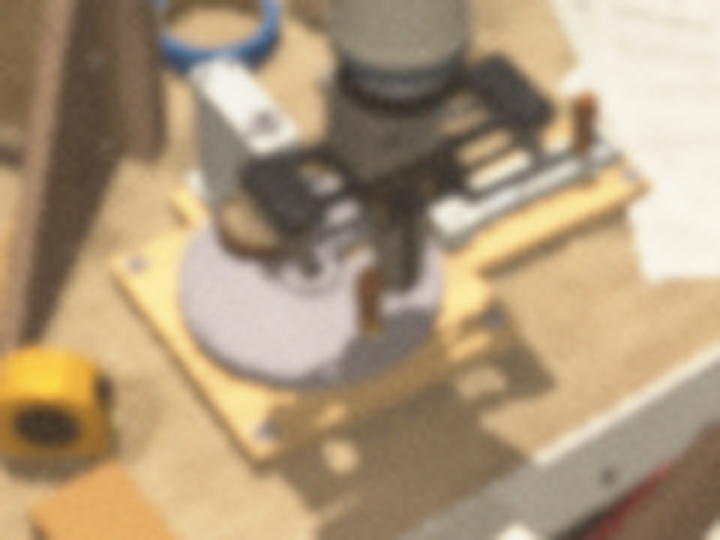

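Call:
carry_out(moves="0 0.06 0 0 0 0 1;0 0.12 -0.05 0 0 0 1;0 0.24 -0.2 0 0 0 1;0 0.4 -0.2 0 0 0 1;0 0.56 -0.2 0 0 0 1;0 0.7 -0.2 0 0 0 1;0 0.84 -0.2 0 0 0 1;0 0.96 -0.2 0 0 0 1")

```text
time_s: 5.85
tool_pos: [0.4375, -0.141, 0.2999]
ee_rot: [180.0, -0.0, -5.3]
force: [0.2, 0.6, -0.2]
gripper_width: 0.005
gripper_force: 0.0
```

```bash
python3 - <<'E'
from h import *
plan(-.27,0,.06)
p,d=shot('top','t4.png'); a=cv2.resize(p[145:220,195:320],None,fx=6,fy=6,interpolation=cv2.INTER_CUBIC)
q,d=shot('scene','s4.png'); b=cv2.resize(q[172:252,190:310],None,fx=6,fy=6,interpolation=cv2.INTER_CUBIC)
a=cv2.resize(p[160:220,210:270],(600,600),interpolation=cv2.INTER_CUBIC)
cv2.imwrite('pics/c4.png',a[...,::-1])
print('dh from s3',tojig(cs(371,268,.086)))
E
```

```text
t 5.85 now jig [-0.2716  0.0566] tip 0.1099 rot [ 1.7999e+02 -3.0000e-02 -5.3100e+00] F [ 0.2  0.6 -0.2] w 0.0052079493949914865
shift [ 0.226 -0.007  0.2  ] turn [ 0.001 -0.001 -0.007]
dh from s3 [-0.00812734  0.05666333]
```

View pics/c4.png

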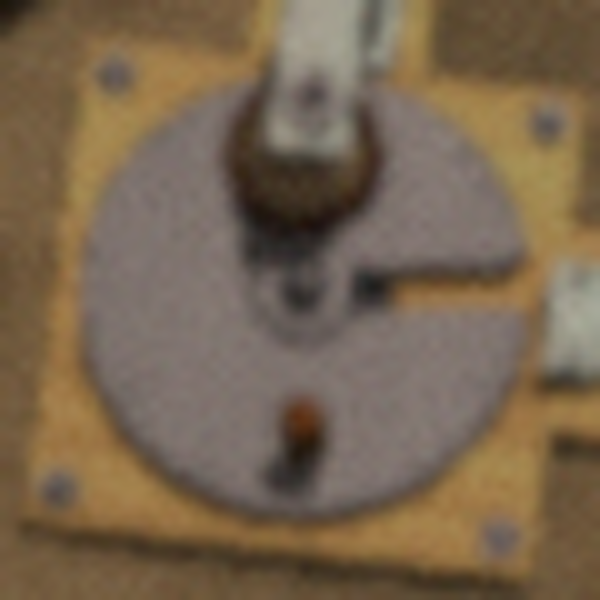

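The slot (370–525, 288) is a few degrees short of the bar's line, whose strap centre is at (572,322). The knob is nearly under the arm. Next I'll work out the residual angle.

```bash
python3 - <<'E'
from h import *
f=lambda x,y,z: ray('top',210+(x+.5)/10-.5,160+(y+.5)/10-.5,z)[:2]
S=[f(*a,.019) for a in((113,73),(548,122),(58,490),(500,540))]
print('ctr',np.mean(S,0)); a=lambda v:np.degrees(np.arctan2(v[1],v[0]))
print('yaw rows',a(S[0]-S[1]),a(S[2]-S[3]),'cols',a(S[0]-S[2])+90,a(S[1]-S[3])+90)
post=f(300,291,.034); print('post',post)
print('post-screw offset in jig',tojig(post)-tojig(np.mean(S,0)))
print('slot dir yaw',a(post-f(522,286,.034)),a(f(385,289,.034)-f(522,286,.034)))
h=f(301,408,.086);print('handle',h,tojig(h),'yaw from handle',a(h-post)-90)
print('strap',f(572,322,.04),'yaw', a(post-f(572,322,.04)))
E
```

```text
ctr [0.51747652 0.12439644]
yaw rows 84.21576905797154 84.27746810928758 cols 84.48640872602766 84.33013034705696
post [0.51945091 0.12574397]
post-screw offset in jig [ 0.00151771 -0.00184679]
slot dir yaw 92.15527485279819 92.11863544914245
handle [0.46321656 0.1221027 ] [-0.00725774  0.05435345] yaw from handle -266.29517038756745
strap [0.50742349 0.02042555] yaw 83.4850160105482
```

About 8.3° is left, so roughly 8 mm more at the handle. I'll go back and push to x = -0.0222.

Call:
carry_out(moves="0 -0.16 0 0 0 0 1;0 -0.32 0 0 0 0 1;0 -0.48 0 0 0 0 1;0 -0.62 0.03 0 0 0 1;0 -0.74 0.1 0 0 0 1;0 -0.8 0.2 0 0 0 1;0 -0.84 0.2 0 0 0 1;0 -0.86 0.2 0 0 0 1")

```text
time_s: 6.62
tool_pos: [0.457, 0.0766, 0.249]
ee_rot: [180.0, 0.2, -5.2]
force: [-0.2, -0.9, 1.3]
gripper_width: 0.007
gripper_force: 0.0
```

```bash
python3 -c "
from h import *
plan(-.0222,.057,.06)"
```

```text
t 6.6167 now jig [-0.0531  0.0565] tip 0.059 rot [179.96   0.18  -5.16] F [-0.2 -0.9  1.3] w 0.006939424315817478
shift [-0.002 -0.124 -0.004] turn [ 0.001  0.006 -0.002]
```

Call:
carry_out(moves="0 -0.03 0 0 0 0 1;0 -0.06 0 0 0 0 1;0 -0.08 0 0 0 0 1;0 -0.09 0 0 0 0 1;0 -0.1 0 0 0 0 1;0 -0.11 0 0 0 0 1;0 -0.12 0 0 0 0 1;0 -0.12 0 0 0 0 1")

```text
time_s: 7.28
tool_pos: [0.4602, 0.1045, 0.2499]
ee_rot: [180.0, 0.0, -5.3]
force: [-1.4, -2.9, 2.4]
gripper_width: 0.005
gripper_force: 1.7
```

```bash
python3 -c "
from h import *
plan(-.0222,.057,.06)"
```

```text
t 7.2833 now jig [-0.025   0.0558] tip 0.0599 rot [ 1.7996e+02  4.0000e-02 -5.3000e+00] F [-1.4 -2.9  2.4] w 0.004687664504173313
shift [-0.005 -0.011 -0.   ] turn [ 0.001  0.001 -0.007]
```

Call:
carry_out(moves="0 -0.004 0 0 0 0 1;0 -0.008 0 0 0 0 1;0 -0.012 0 0 0 0 1;0 -0.012 0 0 0 0 1;0 -0.012 0 0 0 0 1")

```text
time_s: 7.7
tool_pos: [0.4604, 0.1074, 0.2497]
ee_rot: [180.0, 0.1, -5.3]
force: [-2.5, -5.0, 3.8]
gripper_width: 0.003
gripper_force: 2.6
```

Call:
carry_out(moves="0 0.06 0 0 0 0 1;0 0.12 -0.05 0 0 0 1;0 0.24 -0.2 0 0 0 1;0 0.4 -0.2 0 0 0 1;0 0.56 -0.2 0 0 0 1;0 0.72 -0.2 0 0 0 1;0 0.88 -0.2 0 0 0 1;0 1 -0.2 0 0 0 1")

```text
time_s: 8.37
tool_pos: [0.4374, -0.1437, 0.3001]
ee_rot: [180.0, -0.1, -5.3]
force: [0.6, 0.2, -0.6]
gripper_width: 0.006
gripper_force: 0.0
```

```bash
python3 - <<'E'
from h import *
plan(-.275,0,.06)
p,d=shot('top','t5.png')
a=cv2.resize(p[160:220,210:270],(600,600),interpolation=cv2.INTER_CUBIC)
cv2.imwrite('pics/c5.png',a[...,::-1])
E
```

```text
t 8.3667 now jig [-0.2743  0.0565] tip 0.1101 rot [ 1.7998e+02 -1.0000e-01 -5.3400e+00] F [ 0.6  0.2 -0.6] w 0.00634900537970978
shift [0.225 0.002 0.201] turn [ 0.001 -0.004 -0.009]
```

View pics/c5.png

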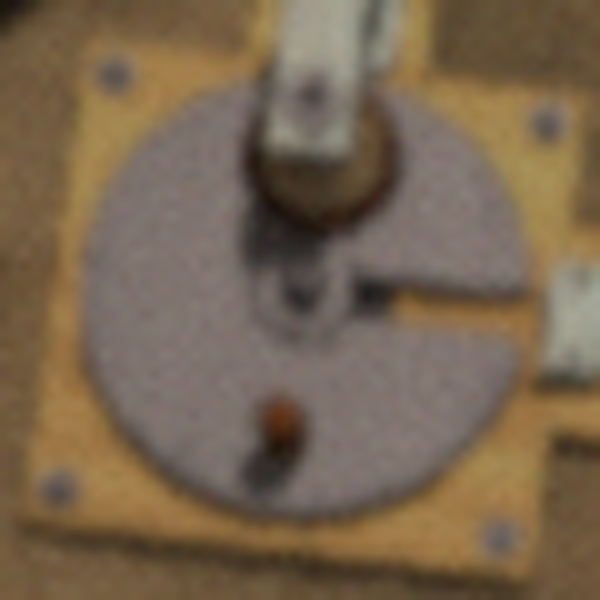

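The slot mouth centre is now at ~(525,311) and its inner end at ~(372,296), close to the bar's line.

```bash
python3 - <<'E'
from h import *
f=lambda x,y,z: ray('top',210+(x+.5)/10-.5,160+(y+.5)/10-.5,z)[:2]
a=lambda v:np.degrees(np.arctan2(v[1],v[0]))
post=f(300,291,.034)
print('slot yaw',a(post-f(523,311,.034)), a(f(380,297,.034)-f(523,311,.034)),'upper edge',a(f(400,282,.034)-f(520,293,.034)))
h=f(280,412,.086);print('handle yaw',a(h-post)+270)
# difference of the handle angle between c4 and c5, about the axis; bar handle from depth
print('strap edges',f(560,262,.04),f(553,384,.04),'mid yaw',a(post-f(572,322,.04)))
# steel/orange boundary by colour in the slot: centroid of orange pixels
p=cv2.cvtColor(cv2.imread('pics/t5.png'),cv2.COLOR_BGR2HSV)
for q in('t4','t5'):
    p=cv2.imread('pics/%s.png'%q).astype(int); w=p[...,2]-p[...,0]
    for u in (250,252,254,256,258,260): 
        c=w[183:197,u].clip(20)-20; print(q,u,(c*np.arange(183,197)).sum()/c.sum())
E
```

```text
slot yaw 85.5884136773467 85.11105254520588 upper edge 85.47047980329371
handle yaw 445.8758668361229
strap edges [0.53106358 0.02531841] [0.48295302 0.02746403] mid yaw 83.4850160105482
t4 250 189.20394736842104
t4 252 188.9880239520958
t4 254 188.9277108433735
t4 256 188.9751552795031
t4 258 188.99375
t4 260 188.87845303867402
t5 250 190.47435897435898
t5 252 190.73417721518987
t5 254 190.8896103896104
t5 256 191.1453488372093
t5 258 191.2967032967033
t5 260 191.53645833333334
```

```bash
cat >> h.py <<'E'
AX=np.array([.5185,.125]); YAW=np.radians(84.3)
EX=np.array([np.cos(YAW),np.sin(YAW)]); EY=np.array([-EX[1],EX[0]])
E
python3 -c "
from h import *
print(tojig((.497,-.094)),tojig(ct(621,312,.085)),tojig(cs(585,98,.085)))
plan(-.272,0.0005,.055,-5.7)"
```

```text
[-0.22005254 -0.00035733] [-0.22240847 -0.00374346] [-0.2156703   0.00229207]
t 8.4167 now jig [-0.2784  0.0536] tip 0.1102 rot [ 1.7989e+02 -1.4000e-01 -5.3800e+00] F [-0.1 -2.6  0.1] w 0.002841011136510982
shift [ 0.212 -0.025  0.221] turn [ 0.004 -0.005  0.011]
```

Call:
carry_out(moves="0.1 -0.01 0 0 0 0.01 1;0.21 -0.02 0 0 0 0.01 1;0.21 -0.02 0.06 0 0 0.01 1;0.21 -0.02 0.14 0 0 0.01 1;0.21 -0.02 0.2 0 0 0.01 1;0.21 -0.02 0.22 0 0 0.01 1;0.21 -0.02 0.22 0 0 0.01 1;0.21 -0.02 0.22 0 0 0.01 1")

```text
time_s: 9.08
tool_pos: [0.4907, -0.141, 0.245]
ee_rot: [-180.0, -0.0, -5.6]
force: [0.0, -0.3, 0.0]
gripper_width: 0.001
gripper_force: 0.0
```

```bash
python3 -c "
from h import *
plan(-.2,0.000,.055,-5.7)"
```

```text
t 9.0833 now jig [-0.2674  0.0013] tip 0.055 rot [-1.7999e+02 -1.0000e-02 -5.5800e+00] F [ 0.  -0.3  0. ] w 0.001249844404455882
shift [ 0.006 -0.27  -0.   ] turn [-0.    -0.     0.004]
```

Call:
carry_out(moves="0 -0.03 0 0 0 0 1;0 -0.06 0 0 0 0 1;0 -0.08 0 0 0 0 1;0 -0.1 0 0 0 0 1;0 -0.12 0 0 0 0 1;0 -0.135 0 0 0 0 1;0 -0.15 0 0 0 0 1;0 -0.165 0 0 0 0 1")

```text
time_s: 9.75
tool_pos: [0.4948, -0.0997, 0.245]
ee_rot: [180.0, -0.1, -5.6]
force: [-1.0, -3.2, 4.0]
gripper_width: 0.006
gripper_force: 2.4
```

Call:
carry_out(moves="0 -0.01 0 0 0 0 1;0 -0.02 0 0 0 0 1;0 -0.03 0 0 0 0 1;0 -0.04 0 0 0 0 1;0 -0.05 0 0 0 0 1;0 -0.06 0 0 0 0 1;0 -0.07 0 0 0 0 1;0 -0.08 0 0 0 0 1")

```text
time_s: 10.42
tool_pos: [0.4966, -0.0798, 0.2447]
ee_rot: [180.0, -0.0, -5.6]
force: [1.9, -5.7, 2.9]
gripper_width: 0.005
gripper_force: 2.3
```

Call:
carry_out(moves="0 -0.015 0 0 0 0 1;0 -0.03 0 0 0 0 1;0 -0.045 0 0 0 0 1;0 -0.06 0 0 0 0 1;0 -0.075 0 0 0 0 1;0 -0.09 0 0 0 0 1;0 -0.105 0 0 0 0 1;0 -0.12 0 0 0 0 1")

```text
time_s: 11.08
tool_pos: [0.4994, -0.0497, 0.2447]
ee_rot: [180.0, -0.0, -5.6]
force: [2.8, -5.0, 2.6]
gripper_width: 0.004
gripper_force: 2.3
```

```bash
python3 -c "
from h import *
plan(-.1515,0.000,.055,-5.7)"
```

```text
t 11.0833 now jig [-0.1757  0.0016] tip 0.0547 rot [ 1.80e+02 -1.00e-02 -5.56e+00] F [ 2.8 -5.   2.6] w 0.004077501319277555
shift [ 0.007 -0.097 -0.001] turn [ 0.    -0.     0.005]
```

Call:
carry_out(moves="0 -0.01 0 0 0 0 1;0 -0.02 0 0 0 0 1;0 -0.03 0 0 0 0 1;0 -0.04 0 0 0 0 1;0 -0.05 0 0 0 0 1;0 -0.06 0 0 0 0 1;0 -0.07 0 0 0 0 1;0 -0.076 0 0 0 0 1")

```text
time_s: 11.75
tool_pos: [0.5012, -0.0309, 0.2446]
ee_rot: [-180.0, 0.0, -5.6]
force: [2.9, -4.2, 2.0]
gripper_width: 0.008
gripper_force: 2.2
```

Call:
carry_out(moves="0 -0.005 0 0 0 0 1;0 -0.01 0 0 0 0 1;0 -0.014 0 0 0 0 1;0 -0.018 0 0 0 0 1;0 -0.018 0 0 0 0 1")

```text
time_s: 12.17
tool_pos: [0.5016, -0.027, 0.2447]
ee_rot: [180.0, 0.0, -5.5]
force: [2.4, -8.3, 2.2]
gripper_width: 0.005
gripper_force: 3.9
```

Call:
carry_out(moves="0 -0.002 0 0 0 0 1;0 -0.004 0 0 0 0 1;0 -0.006 0 0 0 0 1;0 -0.006 0 0 0 0 1")

```text
time_s: 12.5
tool_pos: [0.5017, -0.0264, 0.2447]
ee_rot: [179.9, -0.0, -5.5]
force: [1.5, -17.4, 3.5]
gripper_width: 0.005
gripper_force: 8.3
```

Call:
carry_out(moves="0 -0.002 0 0 0 0 1;0 -0.004 0 0 0 0 1;0 -0.006 0 0 0 0 1;0 -0.006 0 0 0 0 1")

```text
time_s: 12.83
tool_pos: [0.5018, -0.0258, 0.2448]
ee_rot: [179.8, -0.0, -5.5]
force: [0.6, -25.2, 3.4]
gripper_width: 0.008
gripper_force: 13.0
```

A hard stop at the expected place means the bar is home. Backing off.

Call:
carry_out(moves="0 0.04 0 0 0 0 1;0 0.12 0 0 0 0 1;0 0.24 -0.05 0 0 0 1;0 0.36 -0.2 0 0 0 1;0 0.5 -0.35 0 0 0 1;0 0.64 -0.5 0 0 0 1;0 0.8 -0.5 0 0 0 1;0 0.9 -0.5 0 0 0 1")

```text
time_s: 13.5
tool_pos: [0.48, -0.2469, 0.3719]
ee_rot: [-180.0, -0.1, -5.5]
force: [1.0, 0.1, -0.6]
gripper_width: 0.006
gripper_force: 0.0
```

```bash
python3 - <<'E'
from h import *
p,d=shot('top','t6.png')
a=cv2.resize(p[155:220,205:305],(800,520),interpolation=cv2.INTER_CUBIC)
cv2.imwrite('pics/c6.png',a[...,::-1])
q,d=shot('scene','s6.png'); P=cloud('scene',d)
m=(P[...,2]>.05)&(P[...,2]<.1)&(np.hypot(*(P[...,:2]-jig(-.14,0)).transpose(2,0,1))<.035); print('bh',m.sum(),tojig(P[m].mean(0)))
print(sensors.read_state()['force'])
E
```

```text
bh 33 [-0.12430861  0.00306325]
[ 0.17540923  0.87443681 -0.02569081]
```

View pics/c6.png

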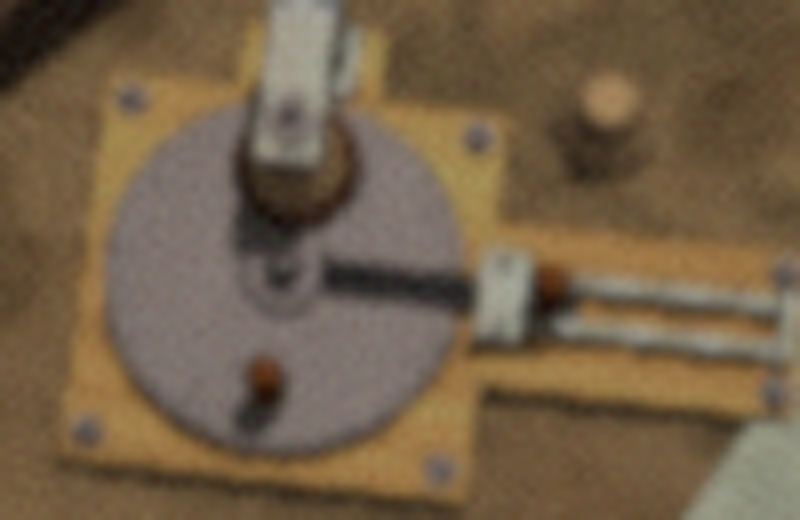

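The dark bar fills the slot from the strap (500,290) to the post (320,275). Its handle (550,285) is against the strap, the knob is in the nest under the arm (295,180), and the arm is clear.

```bash
python3 -c "
from h import *
print(sign_off())"
```

```text
the job is handed in; nothing more can be done
None
```

The job is handed in at about 14 s of the 48 s allowed: the disc was turned to line up its slot, the bar was pushed to a hard stop with its handle against the strap, the knob shows in its nest under the drill arm, and the arm finished clear; the judge returned no verdict.

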